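# Wind the dip timer and poise the candle pair over its can

## Task

Wind the dip timer fully: turn the key on its top clockwise until it comes to its stop, which takes several part turns. Then take the carrier with the two candles from the drying rack, carry it clear over the lidded cans and finish holding it still above the oblong open can, ready for the dip: candles hanging upright and lined up with the can's long opening, centred over it, their feet one to two centimetres above the rim and touching nothing. Do not touch any can with the carrier on the way, leave everything else where it stands, and do not put the carrier down or let go: the job ends while you are holding it.

Things in the scene. Friction and masses are not known exactly. Their poses are not given: they have to be found in the camera images.
- key (a joint): winding angle of the timer's key, rad: 0 run down, grows as the key is turned clockwise seen from above, hard stop at 3.0 (fully wound). It starts between 0 and 0.6. A light spring pulls it back but the ratchet friction (about 0.08 N m, up to 0.13 N m to turn it) holds it wherever it is let go
- key_grip (a point): grip point of the key, on its vertical turning axis, 76 mm above the table, 28 mm above the dial: a flat upright steel wing 36 mm wide along this frame's x axis, 10 mm thick along y, 28 mm high (60 to 88 mm above the table). The frame turns with the key
- timer: dip timer fixed to the table: round white housing, diameter 90 mm, 48 mm high, aluminium dial on top, with a 110 x 30 mm foot plate 6 mm thick along its x axis. Origin: centre of its underside on the table
- rack: wooden drying rack fixed to the table: two level rails 250 mm long along its x axis, 114 mm apart between centres, 12 mm wide, tops 94 mm above the table, on four corner posts over a 250 x 150 x 6 mm steel drip tray. Three carriers lie across the rails, about 75 mm apart, in any order. Origin: centre of its underside
- pair: the carrier to take, loose, about 0.13 kg: wooden bar 130 mm long along its y axis, 12 mm wide, 14 mm high, with an upright wooden grip 18 x 18 mm square in plan (sides along x and y) and 40 mm high on the middle of the bar, and two wax candles of 28 mm diameter hanging below it at y = -28 and +28 mm, their tops 12 mm and feet 82 mm below the bar's underside. Origin: middle of the bar's underside, which rests on the rails; z up. The grip spans z = 14 to 54 mm
- pair_grip (a point): point inside the upright grip of the two-candle carrier, 38 mm above its bar's underside and 16 mm below the grip's top; axes as pair
- pair_feet (a point): point midway between the feet of the two candles, level with them, 120 mm straight below pair_grip; y axis along the bar
- carrier_single: bystander on the rack: the same bar and grip with one thick candle (diameter 44 mm) under its middle. Origin and axes as pair
- carrier_bare: bystander on the rack: the same bar and grip with two bare wicks 14 mm long and no candle. Origin and axes as pair
- bath: square steel warming plate fixed to the table, 260 x 260 mm, 30 mm high; the oblong open can and three lidded cans stand on it at four places 120 mm apart, in any order. Origin: centre of its underside
- tank: the oblong open steel can, fixed on the warming plate: outside 124 mm along its y axis, 66 mm along x, 100 mm high, walls 4 mm, empty. Origin: centre of its underside, 30 mm above the table
- tank_mouth (a point): centre of the oblong can's mouth, level with its rim, 130 mm above the table; the long opening (116 mm) runs along its y axis, the short (58 mm) along x
- can_a: lidded round can, loose on the warming plate, diameter 74 mm, 126 mm high with its white knob, so its top is 156 mm above the table. Origin: centre of its underside
- can_b: lidded round can, the same
- can_c: lidded round can, the same
- spool: bystander: wooden wick spool, diameter 52 mm, 60 mm high, upright on the table. Origin: centre of its underside
- jar: bystander: amber glass jar with steel cap, diameter 60 mm, 85 mm high. Origin: centre of its underside
- brush: bystander: brush lying on the table, about 170 mm long along its x axis
Not all that is in view belongs to the job. What is shaped like the can_a but purple is not meant.

How it is judged:
By the outcome, as a careful person would: the job done as asked, in the order asked, and still so for the second after the job is handed in, while the arm keeps its last pose, push and grip.
It also fails if it takes over 72 s, if anything falls off the work surface, if the arm or the gripper's body presses on something with over 40 N, if the wrist force passes 120 N, or if a joint passes its speed limit or range.

## Robot

A 6-joint arm with a two-finger parallel gripper is mounted at the origin on the work surface. World frame = base frame: x ahead of the robot, y to its left, z up, the work surface at z = 0. Lengths are in m, angles in rad, forces in N, time in s.
With the tool pointing down it reaches from about 0.225 to 0.875 m from the base axis. Payload 3.4 kg.
Tool frame: the origin (TCP) lies at the very end of the fingers, on their centre line; the grasp point (between the pads) lies 19 mm behind it (bot.grip_depth is the distance from the TCP to the grasp point, in m); z points along the fingers, y is the line along which they close (so a half turn about z gives the same grasp; the last joint's range is limited). The gripper opens to 85 mm and grips with 20 to 120 N. Pads are 22 mm wide; open, the fingers measure 114 mm over their backs; the gripper's body (76 mm by 85 mm) begins 54 mm behind the grasp point. The pads swing forward as they close: fully open they stand 13 mm farther back than shut.
Start: joints at [-1.227, 0.276, 1.505, -0, 1.361, -0.121], TCP at [0.258, -0.514, 0.231] pointing down, gripper open.
Joint ranges: [-2.89, 2.89], [-0.75, 2.08], [0.22, 2.7], [-1.18, 4.32], [0.11, 2.71], [-2.7, 2.7]. Speed limits (rad/s): [2.57, 2.57, 3.14, 3.14, 3.14, 3.14].

## Interface

Orientations are given as a unit quaternion [x, y, z, w].
In Python, from plant import bot, read_camera, calibration, recognise, outline_of gives the robot as it stands.
- The arm moves only by the tool carry_out, never from a script. Its argument "targets" is a list of rows, each an object of numbers: "x", "y", "z": the shift along the world's x, y, z in units of 30 mm (1.0 is 30 mm); "wx", "wy", "wz": the turn, a rotation vector about the world's x, y, z in units of 5 degrees (1.0 is 5 degrees); "fingers": the opening, from -1 (shut) to 1 (fully open). A call has 1 to 20 rows; each row is the pose to reach, as a shift and turn from the pose commanded when the call began; what a row does not reach only later rows make up. A row lasts 1/10 s, in which the tool goes at most 50 mm and 8.59 degrees, less where a joint would pass 70% of its speed; a pose out of reach is approached as far as the arm can. A call with a gripper value outside its range is refused whole. The fingers move at their own pace and stop on an object; the grip force is fixed at half the most. Time passes only in rows, so rows that repeat a pose let the fingers close. It gives the time, the measured TCP pose, the force, the opening and the grip force at its end, in the units of the state.
- bot.sense(): the state, without advancing time (a new reading comes with each control period).
- read_camera(name): name is "scene" or "top" or "wrist"; returns the picture (420x560x3 uint8, red, green, blue); there is no depth.
- calibration(name): a dict with "K" (3x3 intrinsics, pixels), "world_to_cam" (4x4, takes a point from world to camera coordinates). Camera axes: x right, y down, z forward; pixel columns grow to the right and rows downward; lengths in m; the calibration is good to about 2 mm. The wrist camera is an equidistant fisheye: a pixel r from the principal point sees the ray r / f radians off the axis. A picture is of the moment at which its call begins: read the wrist's pose just before it. calibration takes no time and is no camera call; for the wrist camera it gives the pose at the moment of the call.
- bot.close_job(): hands the job in; it is judged then, once.
Trained networks look in the newest picture that a camera, given by its name, has taken for a name from the list of things; names that differ only in an ending like _2 or _b are one class to them, and where a whole thing is asked for, a point or a joint stands for the part that bears it (a point fixed in the world has none). Each returns a list of dicts, best first, with "confidence" (0 to 1); they miss things now and then, are a little off and sometimes report something else, mostly with a low value. They report only what shows in the picture. A call takes as long as a camera call. They do not tell look-alikes from the thing itself.
- recognise(thing, camera): "centre" ([x, y, z] in m, in world coordinates, good to about 4 mm: the middle of the surface that is visible of it).
- outline_of(thing, camera): "region" (420x560 bool, what is visible of it).
The state is a dict: "t": time; "joint_positions": joint angles; "joint_vel": joint speeds; "tau": joint torques, N m; "position": TCP position; "tool_rot": TCP orientation; "force": force on the tool from outside, world axes, zero at the start; "torque": the same for the moment, N m; "opening": finger opening in m; "gripper_force": force on a finger pad.
Only numpy, scipy, OpenCV 4.12 (cv2) and the standard library are available. Lean on these libraries where they do the work, as an engineer would, in place of code of your own. Each camera call takes 0.05 s, during which the arm holds its last target. There are 200 camera calls.

## Working session

There is one attempt and no reset: what is moved stays moved. The work goes in short steps, Python scripts to look and compute and a tool call to move; the robot and the scene stay as the last step left them, time stands still between calls to the robot, and variables do not carry over. Pictures are saved under pics/ and viewed, at most 10 in all, crops included, and the job is handed in when it is done.

Besides the shell and the picture viewer there is one more tool, called after "Request:" as name(argument=value, ...) on one line, values as JSON. carry_out: Moves the arm, as the interface text tells. Its arguments: {"type":"object","properties":{"targets":{"type":"array","items":{"type":"object","properties":{"x":{"type":"number"},"y":{"type":"number"},"z":{"type":"number"},"wx":{"type":"number"},"wy":{"type":"number"},"wz":{"type":"number"},"fingers":{"type":"number"}}}}},"required":["targets"]}

```bash
mkdir -p pics
cat > h.py <<'E'
import numpy as np, cv2
from plant import bot, read_camera, calibration, recognise, outline_of
def save(n,img): cv2.imwrite('pics/'+n+'.png',img[:,:,::-1])
def proj(cam,P):
    c=calibration(cam);p=(c['world_to_cam']@np.r_[P,1])[:3];q=c['K']@p;return q[:2]/q[2]
def back(cam,uv,z):
    c=calibration(cam);M=c['world_to_cam'];R=M[:3,:3];o=-R.T@M[:3,3]
    d=R.T@np.linalg.inv(c['K'])@np.array([uv[0],uv[1],1.]);return o+d*(z-o[2])/d[2]
E
python3 - <<'E'
from h import *
s=bot.sense();print(s['t'],s['position'],s['tool_rot'],s['opening'])
a=read_camera('scene');b=read_camera('top')
save('scene',a);save('top',b)
for t in ['key','timer','rack','pair','pair_grip','carrier_single','carrier_bare','bath','tank','can_a','spool','jar','brush']:
  for cam in ['scene','top']:
    for r in recognise(t,cam)[:4]: print(t,cam,np.round(r['centre'],3),round(r['confidence'],2),np.round(proj(cam,r['centre'])))
print(bot.sense()['t'])
E
```

```text
0.0 [ 0.25755093 -0.5134986   0.23045985] [ 9.73115810e-01  2.30314577e-01 -1.10336115e-04 -8.96178351e-04] 0.08552494277467805
key top [0.443 0.016 0.085] 0.53 [252. 256.]
key top [ 0.683 -0.001  0.062] 0.25 [260. 174.]
timer scene [0.462 0.021 0.048] 0.63 [340. 202.]
timer scene [ 0.692 -0.001  0.062] 0.43 [301. 273.]
timer top [0.439 0.018 0.045] 0.67 [253. 258.]
rack scene [0.564 0.286 0.005] 0.69 [431. 277.]
rack top [0.524 0.284 0.005] 0.78 [165. 229.]
rack top [0.442 0.017 0.088] 0.67 [252. 256.]
pair scene [0.619 0.286 0.102] 0.92 [438. 280.]
pair scene [ 0.758 -0.053  0.086] 0.35 [269. 286.]
pair top [0.611 0.282 0.105] 0.7 [159. 196.]
pair_grip scene [0.614 0.288 0.099] 0.77 [440. 279.]
pair_grip scene [0.718 0.112 0.014] 0.74 [343. 308.]
pair_grip top [0.608 0.281 0.109] 0.73 [159. 197.]
pair_grip top [0.523 0.285 0.009] 0.65 [165. 229.]
pair_grip top [0.529 0.276 0.109] 0.16 [160. 225.]
carrier_single scene [0.536 0.282 0.1  ] 0.6 [443. 249.]
carrier_single scene [0.566 0.282 0.005] 0.47 [429. 278.]
carrier_single top [0.528 0.275 0.109] 0.54 [160. 225.]
carrier_bare scen
[... 706 characters left out ...]
. 182.]
can_a top [ 0.564 -0.298  0.139] 0.89 [366. 212.]
can_a top [ 0.513 -0.464  0.109] 0.86 [424. 232.]
can_a top [ 0.439 -0.188  0.131] 0.78 [326. 258.]
can_a top [ 0.447 -0.306  0.132] 0.73 [369. 255.]
spool scene [0.694 0.    0.058] 0.79 [302. 275.]
spool top [ 0.682 -0.002  0.06 ] 0.57 [260. 174.]
jar scene [ 0.759 -0.054  0.085] 0.69 [268. 286.]
jar scene [ 0.695 -0.     0.064] 0.56 [301. 274.]
jar scene [0.467 0.279 0.11 ] 0.17 [449. 221.]
jar top [ 0.735 -0.056  0.087] 0.88 [279. 154.]
brush scene [0.717 0.11  0.016] 0.79 [343. 307.]
brush scene [0.539 0.281 0.097] 0.71 [442. 250.]
brush top [0.707 0.11  0.017] 0.89 [224. 168.]
brush top [ 0.561 -0.188  0.032] 0.56 [323. 216.]
1.4
```

View pics/scene.png

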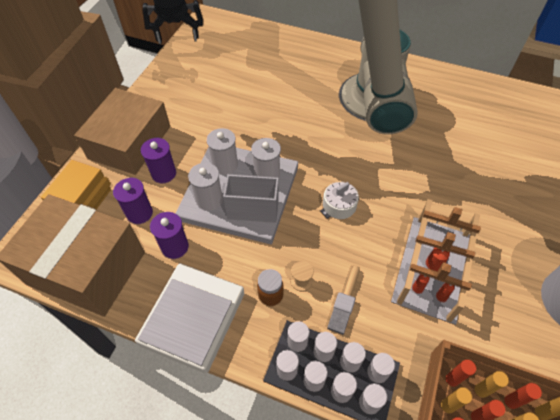

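View pics/top.png

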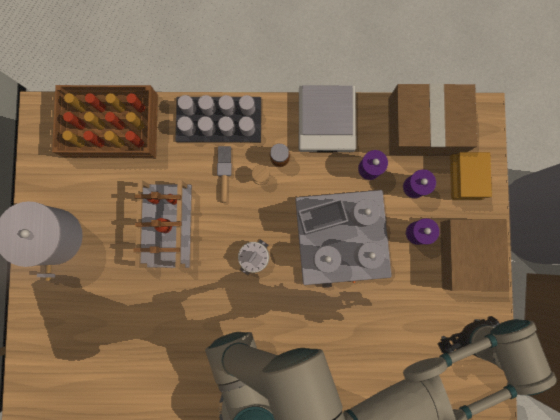

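Run:
```python
import cv2,numpy as np
s=cv2.imread('pics/scene.png');t=cv2.imread('pics/top.png')
a=cv2.resize(t[225:290,215:290],(400,347),interpolation=2)
b=cv2.resize(s[190:330,370:490],(400,467),interpolation=2)
o=np.zeros((467,800,3),np.uint8);o[:347,:400]=a;o[:,400:]=b
cv2.imwrite('pics/crop.png',o)
```

```text
(no output)
```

View pics/crop.png

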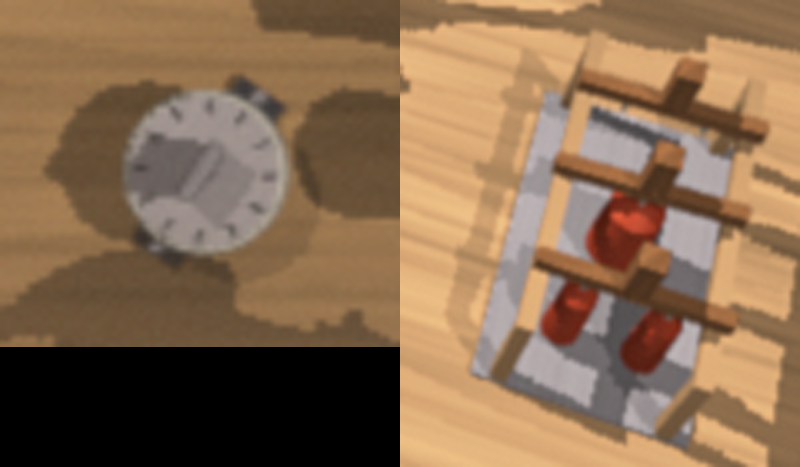

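Scene (rotated view) shows the timer at (340,202), the rack at (431,277), and the tank at (247,201) among grey cans at (222,148), (265,157) and (205,182). The purple cans at (157,160), (132,200) and (170,235) are decoys.

Carriers on the rack: bare (450,222), single thick candle (443,249), two candles (438,281). I choose (438,281), which is at about (0.611, 0.283), and the crop confirms two candles under it. The key wing points about -38° in the world frame.

Request:
carry_out(targets=[{"x": 6.2, "y": 17.6, "z": 0, "wz": 23}, {"x": 6.2, "y": 17.6, "z": 0, "wz": 23}, {"x": 6.2, "y": 17.6, "z": 0, "wz": 23}, {"x": 6.2, "y": 17.6, "z": 0, "wz": 23}, {"x": 6.2, "y": 17.6, "z": 0, "wz": 23}, {"x": 6.2, "y": 17.6, "z": 0, "wz": 23}, {"x": 6.2, "y": 17.6, "z": 0, "wz": 23}, {"x": 6.2, "y": 17.6, "z": 0, "wz": 23}, {"x": 6.2, "y": 17.6, "z": 0, "wz": 23}, {"x": 6.2, "y": 17.6, "z": 0, "wz": 23}, {"x": 6.2, "y": 17.6, "z": 0, "wz": 23}, {"x": 6.2, "y": 17.6, "z": 0, "wz": 23}, {"x": 6.2, "y": 17.6, "z": 0, "wz": 23}, {"x": 6.2, "y": 17.6, "z": 0, "wz": 23}, {"x": 6.2, "y": 17.6, "z": 0, "wz": 23}, {"x": 6.2, "y": 17.6, "z": 0, "wz": 23}, {"x": 6.2, "y": 17.6, "z": 0, "wz": 23}])

```text
invalid input at $.targets[0]: expected keys x, y, z, wx, wy, wz, fingers
```

```bash
cat >> h.py <<'E'
def wback(uv,z):
    c=calibration('wrist');M=c['world_to_cam'];R=M[:3,:3];o=-R.T@M[:3,3];K=c['K']
    a=(uv[0]-K[0,2])/K[0,0];b=(uv[1]-K[1,2])/K[1,1];r=np.hypot(a,b)+1e-12
    d=R.T@np.array([a/r*np.sin(r),b/r*np.sin(r),np.cos(r)]);return o+d*(z-o[2])/d[2]
def yaw():
    from scipy.spatial.transform import Rotation as Ro
    Y=Ro.from_quat(bot.sense()['tool_rot']).as_matrix();return np.degrees(np.arctan2(Y[1,1],Y[0,1])),Y[:,2]
def rect(mask,z,f=wback):
    ys,xs=np.nonzero(mask);P=np.array([f((x,y),z)[:2] for x,y in zip(xs,ys)])
    (c,s,a)=cv2.minAreaRect((P*1000).astype(np.float32));bx=cv2.boxPoints((c,s,a));e=[bx[1]-bx[0],bx[2]-bx[1]]
    e=max(e,key=np.linalg.norm);return np.round(c,1),np.round(s,1),np.degrees(np.arctan2(e[1],e[0])),P.mean(0)*1000
E
python3 - <<'E'
from h import *
w=read_camera('wrist');save('w1',w)
s=bot.sense();print(s['t'],s['position'],yaw(),s['joint_positions'])
for t in ['key','key_grip','timer']:
  for r in recognise(t,'wrist')[:3]: print(t,np.round(r['centre'],4),round(r['confidence'],2))
  for r in outline_of(t,'wrist')[:2]:
    ys,xs=np.nonzero(r['region']);print(t,r['confidence'],len(xs),xs.mean(),ys.mean(),rect(r['region'],.088 if t!='timer' else .048))
E
```

```text
1.45 [ 0.25775245 -0.51402472  0.23132033] (np.float64(-63.36993133154426), array([ 2.86155406e-05, -5.73478108e-05, -9.99999998e-01])) [-1.22698701e+00  2.75912999e-01  1.50490065e+00  7.78140264e-06
  1.36071537e+00 -1.20974684e-01]
```

View pics/w1.png

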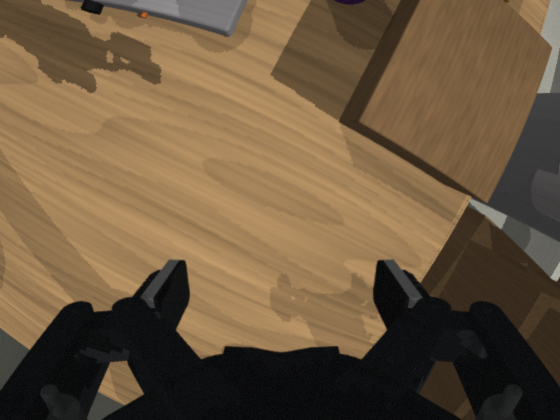

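The move was refused because every key is required. The wrist picture shows only bare table, so the arm has not moved. I'll resend with all keys.

Request:
carry_out(targets=[{"x": 6.2, "y": 17.6, "z": 0, "wx": 0, "wy": 0, "wz": 23, "fingers": 1}, {"x": 6.2, "y": 17.6, "z": 0, "wx": 0, "wy": 0, "wz": 23, "fingers": 1}, {"x": 6.2, "y": 17.6, "z": 0, "wx": 0, "wy": 0, "wz": 23, "fingers": 1}, {"x": 6.2, "y": 17.6, "z": 0, "wx": 0, "wy": 0, "wz": 23, "fingers": 1}, {"x": 6.2, "y": 17.6, "z": 0, "wx": 0, "wy": 0, "wz": 23, "fingers": 1}, {"x": 6.2, "y": 17.6, "z": 0, "wx": 0, "wy": 0, "wz": 23, "fingers": 1}, {"x": 6.2, "y": 17.6, "z": 0, "wx": 0, "wy": 0, "wz": 23, "fingers": 1}, {"x": 6.2, "y": 17.6, "z": 0, "wx": 0, "wy": 0, "wz": 23, "fingers": 1}, {"x": 6.2, "y": 17.6, "z": 0, "wx": 0, "wy": 0, "wz": 23, "fingers": 1}, {"x": 6.2, "y": 17.6, "z": 0, "wx": 0, "wy": 0, "wz": 23, "fingers": 1}, {"x": 6.2, "y": 17.6, "z": 0, "wx": 0, "wy": 0, "wz": 23, "fingers": 1}, {"x": 6.2, "y": 17.6, "z": 0, "wx": 0, "wy": 0, "wz": 23, "fingers": 1}, {"x": 6.2, "y": 17.6, "z": 0, "wx": 0, "wy": 0, "wz": 23, "fingers": 1}, {"x": 6.2, "y": 17.6, "z": 0, "wx": 0, "wy": 0, "wz": 23, "fingers": 1}, {"x": 6.2, "y": 17.6, "z": 0, "wx": 0, "wy": 0, "wz": 23, "fingers": 1}, {"x": 6.2, "y": 17.6, "z": 0, "wx": 0, "wy": 0, "wz": 23, "fingers": 1}, {"x": 6.2, "y": 17.6, "z": 0, "wx": 0, "wy": 0, "wz": 23, "fingers": 1}])

```text
t: 3.45
position: [0.4437, 0.0138, 0.2314]
tool_rot: [0.329, 0.944, 0.0, 0.0]
force: [-0.8, 0.6, 0.5]
opening: 0.0855
gripper_force: 0.0
```

Run:
```python
from h import *
w=read_camera('wrist');save('w2',w)
s=bot.sense();print(s['t'],s['position'],yaw(),s['joint_positions'])
for t in ['key','key_grip','timer']:
  for r in recognise(t,'wrist')[:3]: print(t,np.round(r['centre'],4),round(r['confidence'],2))
  for r in outline_of(t,'wrist')[:2]:
    ys,xs=np.nonzero(r['region']);print(t,r['confidence'],len(xs),xs.mean(),ys.mean(),rect(r['region'],.088 if t!='timer' else .048))
```

```text
3.5 [0.44369559 0.0137513  0.23137368] (np.float64(51.56293767181648), array([ 1.58306325e-04,  7.05258767e-05, -9.99999985e-01])) [-1.26074434e-01  7.61491422e-02  1.76021027e+00  9.31403428e-05
  1.30508506e+00 -1.02604191e+00]
key [0.439  0.0184 0.0882] 0.55
key 0.73 441 281.8185941043084 190.92743764172334 (array([438.2,  18.6]), array([10.1, 37.9]), np.float32(-35.372025), array([437.68350918,  18.98185197]))
key_grip [0.4369 0.0214 0.0892] 0.82
key_grip 0.94 452 281.7566371681416 190.98893805309734 (array([438. ,  18.3]), array([10.8, 38. ]), np.float32(-35.35625), array([437.69294648,  18.95261924]))
timer [0.4369 0.0207 0.0526] 0.78
timer [ 0.4775 -0.2942  0.0987] 0.53Traceback (most recent call last):
  File "<stdin>", line 7, in <module>
  File "h.py", line 17, in rect
    ys,xs=np.nonzero(mask);P=np.array([f((x,y),z)[:2] for x,y in zip(xs,ys)])
                                       ~^^^^^^^^^
  File "h.py", line 10, in wback
    c=calibration('wrist');M=c['world_to_cam'];R=M[:3,:3];o=-R.T@M[:3,3];K=c['K']
ValueError: time passes only in moves, steps and waits
```

View pics/w2.png

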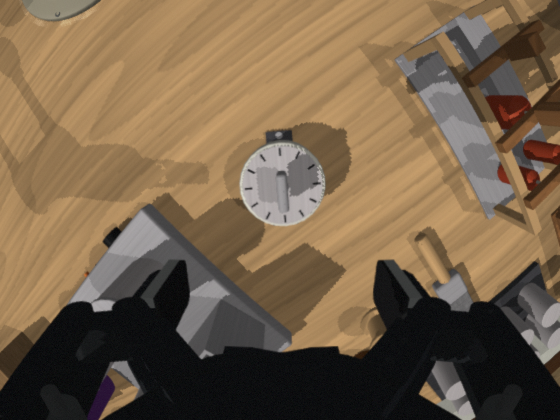

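The key wing is at (282,191), centre (0.438, 0.0186), and its axis points -35.4°. I'll descend and grip it.

Request:
carry_out(targets=[{"x": -0.18, "y": 0.16, "z": -1.5, "wx": 0, "wy": 0, "wz": 0.6, "fingers": 1}, {"x": -0.18, "y": 0.16, "z": -3.0, "wx": 0, "wy": 0, "wz": 0.6, "fingers": 1}, {"x": -0.18, "y": 0.16, "z": -4.5, "wx": 0, "wy": 0, "wz": 0.6, "fingers": 1}, {"x": -0.18, "y": 0.16, "z": -5.2, "wx": 0, "wy": 0, "wz": 0.6, "fingers": 0.5}, {"x": -0.18, "y": 0.16, "z": -5.75, "wx": 0, "wy": 0, "wz": 0.6, "fingers": 0}, {"x": -0.18, "y": 0.16, "z": -5.75, "wx": 0, "wy": 0, "wz": 0.6, "fingers": -1}, {"x": -0.18, "y": 0.16, "z": -5.75, "wx": 0, "wy": 0, "wz": 0.6, "fingers": -1}, {"x": -0.18, "y": 0.16, "z": -5.75, "wx": 0, "wy": 0, "wz": 0.6, "fingers": -1}, {"x": -0.18, "y": 0.16, "z": -5.75, "wx": 0, "wy": 0, "wz": 0.6, "fingers": -1}, {"x": -0.18, "y": 0.16, "z": -5.75, "wx": 0, "wy": 0, "wz": 0.6, "fingers": -1}])

```text
t: 4.8
position: [0.4395, 0.0187, 0.06]
tool_rot: [0.304, 0.953, 0.0, 0.001]
force: [-0.1, -0.6, 5.9]
opening: 0.009
gripper_force: 59.6
```

Run:
```python
from h import *
s=bot.sense();print(s['t'],s['position'],yaw(),s['force'],s['torque'],s['opening'],s['gripper_force'],s['joint_positions'])
```

```text
4.8 [0.43945812 0.01865417 0.05998324] (np.float64(54.63617457439769), array([ 3.01988225e-03, -2.79842561e-04, -9.99995401e-01])) [-0.07735884 -0.60208019  5.88720598] [0.01428517 0.03719502 0.06962454] 0.008981200333529884 59.58395451307297 [-1.16079373e-01  2.49935001e-01  2.03861234e+00  9.55690764e-05
  8.50013341e-01 -1.06972148e+00]
```

Request:
carry_out(targets=[{"x": 0, "y": 0, "z": 0, "wx": 0, "wy": 0, "wz": -1, "fingers": -1}, {"x": 0, "y": 0, "z": 0, "wx": 0, "wy": 0, "wz": -2.5, "fingers": -1}, {"x": 0, "y": 0, "z": 0, "wx": 0, "wy": 0, "wz": -4, "fingers": -1}, {"x": 0, "y": 0, "z": 0, "wx": 0, "wy": 0, "wz": -5.5, "fingers": -1}, {"x": 0, "y": 0, "z": 0, "wx": 0, "wy": 0, "wz": -7, "fingers": -1}, {"x": 0, "y": 0, "z": 0, "wx": 0, "wy": 0, "wz": -8.5, "fingers": -1}, {"x": 0, "y": 0, "z": 0, "wx": 0, "wy": 0, "wz": -10, "fingers": -1}, {"x": 0, "y": 0, "z": 0, "wx": 0, "wy": 0, "wz": -11.5, "fingers": -1}, {"x": 0, "y": 0, "z": 0, "wx": 0, "wy": 0, "wz": -13, "fingers": -1}, {"x": 0, "y": 0, "z": 0, "wx": 0, "wy": 0, "wz": -14.5, "fingers": -1}, {"x": 0, "y": 0, "z": 0, "wx": 0, "wy": 0, "wz": -16, "fingers": -1}, {"x": 0, "y": 0, "z": 0, "wx": 0, "wy": 0, "wz": -17.5, "fingers": -1}, {"x": 0, "y": 0, "z": 0, "wx": 0, "wy": 0, "wz": -19, "fingers": -1}, {"x": 0, "y": 0, "z": 0, "wx": 0, "wy": 0, "wz": -20.5, "fingers": -1}, {"x": 0, "y": 0, "z": 0, "wx": 0, "wy": 0, "wz": -22, "fingers": -1}, {"x": 0, "y": 0, "z": 0, "wx": 0, "wy": 0, "wz": -23, "fingers": -1}, {"x": 0, "y": 0, "z": 0, "wx": 0, "wy": 0, "wz": -24, "fingers": -1}])

```text
t: 6.5
position: [0.4427, 0.0184, 0.06]
tool_rot: [0.977, 0.212, 0.004, 0.001]
force: [6.8, 0.7, -2.9]
opening: 0.009
gripper_force: 58.8
```

Run:
```python
from h import *
s=bot.sense();print(s['t'],s['position'],yaw(),s['force'],s['torque'],s['opening'],s['gripper_force'],s['joint_positions'])
```

```text
6.5 [0.44273675 0.01836975 0.06004902] (np.float64(-65.5647302529242), array([ 9.17318155e-03, -9.85574471e-04, -9.99957440e-01])) [ 6.80805963  0.67309315 -2.91989552] [-0.10881683 -0.79254949  0.08116676] 0.009008992200664319 58.817195892333984 [-1.15865303e-01  2.51181652e-01  2.03647751e+00  1.09003938e-04
  8.44707751e-01  1.02836448e+00]
```

Request:
carry_out(targets=[{"x": -0.05, "y": 0, "z": 0, "wx": 0, "wy": 0, "wz": -1.5, "fingers": -1}, {"x": -0.05, "y": 0, "z": 0, "wx": 0, "wy": 0, "wz": -3, "fingers": -1}, {"x": -0.05, "y": 0, "z": 0, "wx": 0, "wy": 0, "wz": -4, "fingers": -1}, {"x": -0.05, "y": 0, "z": 0, "wx": 0, "wy": 0, "wz": -5, "fingers": -1}, {"x": -0.05, "y": 0, "z": 0, "wx": 0, "wy": 0, "wz": -5.5, "fingers": -1}])

```text
t: 7.0
position: [0.4428, 0.0175, 0.0601]
tool_rot: [1.0, -0.026, 0.006, 0.001]
force: [8.9, -3.6, -6.4]
opening: 0.0091
gripper_force: 58.5
```

Run:
```python
from h import *
s=bot.sense();print(s['t'],s['position'],yaw(),s['force'],s['torque'],s['opening'],s['gripper_force'],s['joint_positions'])
```

```text
7.0 [0.44284891 0.01747661 0.06006858] (np.float64(-92.96816586246227), array([ 0.01208911, -0.00259463, -0.99992356])) [ 8.86040535 -3.59428234 -6.38569193] [-0.45369231 -1.23246321  0.17589969] 0.009143853641383577 58.48140701651573 [-1.16821805e-01  2.49938819e-01  2.03839325e+00 -1.56704967e-03
  8.40951744e-01  1.50680444e+00]
```

Request:
carry_out(targets=[{"x": 0, "y": 0, "z": 0, "wx": 0, "wy": 0, "wz": -1, "fingers": -1}, {"x": 0, "y": 0, "z": 0, "wx": 0, "wy": 0, "wz": -2, "fingers": -1}, {"x": 0, "y": 0, "z": 0, "wx": 0, "wy": 0, "wz": -2, "fingers": -1}])

```text
t: 7.3
position: [0.4428, 0.0172, 0.0601]
tool_rot: [0.994, -0.112, 0.006, 0.001]
force: [9.0, -3.9, -5.9]
opening: 0.009
gripper_force: 58.3
```

Run:
```python
from h import *
s=bot.sense();print(s['t'],s['position'],yaw(),s['force'],s['torque'],s['opening'],s['gripper_force'],s['tau'])
```

```text
7.3 [0.44282366 0.0171691  0.06009319] (np.float64(-102.91563610414455), array([ 0.01201006, -0.00310482, -0.99992306])) [ 8.98973559 -3.8836149  -5.92214093] [-0.6175444  -1.18097083 -0.08905772] 0.009036684829735924 58.328364193439484 [  2.02499248 -35.00686884 -12.86541581   0.76530246   2.92533919
   0.26823082]
```

Request:
carry_out(targets=[{"x": 0, "y": 0, "z": 0, "wx": 0, "wy": 0, "wz": -1, "fingers": -1}, {"x": 0, "y": 0, "z": 0, "wx": 0, "wy": 0, "wz": -2, "fingers": -1}, {"x": 0, "y": 0, "z": 0, "wx": 0, "wy": 0, "wz": -2.4, "fingers": -1}, {"x": 0, "y": 0, "z": 0, "wx": 0, "wy": 0, "wz": -2.8, "fingers": -1}])

```text
t: 7.7
position: [0.4426, 0.0167, 0.0601]
tool_rot: [0.973, -0.232, 0.006, 0.001]
force: [8.0, -6.1, -6.5]
opening: 0.0087
gripper_force: 59.4
```

Run:
```python
from h import *
s=bot.sense();print(s['t'],s['position'],yaw(),s['force'],s['torque'],s['opening'],s['gripper_force'],s['tau'])
```

```text
7.7 [0.44263213 0.01674608 0.06008871] (np.float64(-116.85423871500699), array([ 0.01158862, -0.00397085, -0.99992497])) [ 7.98700767 -6.10175646 -6.50372466] [-0.79663225 -1.12423782  0.35872014] 0.00866527264312642 59.3854321539402 [ 2.21196592e+00 -3.48174298e+01 -1.29051286e+01  1.31026771e+00
  2.82770209e+00  1.48157211e-02]
```

Request:
carry_out(targets=[{"x": 0, "y": 0, "z": 0, "wx": 0, "wy": 0, "wz": -0.5, "fingers": -1}, {"x": 0, "y": 0, "z": 0, "wx": 0, "wy": 0, "wz": -1, "fingers": -1}, {"x": 0, "y": 0, "z": 0, "wx": 0, "wy": 0, "wz": -1, "fingers": -1}])

```text
t: 8.0
position: [0.4426, 0.0167, 0.0601]
tool_rot: [0.962, -0.271, 0.006, 0.001]
force: [8.6, -4.1, -5.2]
opening: 0.009
gripper_force: 85.3
```

Run:
```python
from h import *
s=bot.sense();print(s['t'],s['position'],yaw(),s['force'],s['torque'],s['opening'],s['gripper_force'],s['tau'])
```

```text
8.0 [0.44260035 0.0166511  0.06014947] (np.float64(-121.50608496316809), array([ 0.01151579, -0.00505568, -0.99992091])) [ 8.61206819 -4.07766101 -5.19055457] [-0.6661315  -1.10006285  1.52930434] 0.009032216319278395 85.32741039991379 [  0.40280825 -34.57378507 -12.8629142    1.83219898   2.80350477
   1.69995937]
```

The torque of 1.5 N m shows the hard stop is reached. I'll release straight up and then check it.

Request:
carry_out(targets=[{"x": 0, "y": 0, "z": 0, "wx": 0, "wy": 0, "wz": 0, "fingers": 0.2}, {"x": 0, "y": 0, "z": 0, "wx": 0, "wy": 0, "wz": 0, "fingers": 0.5}, {"x": 0, "y": 0, "z": 0, "wx": 0, "wy": 0, "wz": 0, "fingers": 0.5}, {"x": 0, "y": 0, "z": 1.5, "wx": 0, "wy": 0, "wz": 0, "fingers": 0.7}, {"x": 0, "y": 0, "z": 3, "wx": 0, "wy": 0, "wz": 0, "fingers": 1}, {"x": 0, "y": 0, "z": 4.5, "wx": 0, "wy": 0, "wz": 0, "fingers": 1}, {"x": 0, "y": 0, "z": 5.5, "wx": 0, "wy": 0, "wz": 0, "fingers": 1}, {"x": 0, "y": 0, "z": 5.5, "wx": 0, "wy": 0, "wz": 0, "fingers": 1}])

```text
t: 8.8
position: [0.4393, 0.0186, 0.2283]
tool_rot: [0.962, -0.275, 0.005, -0.001]
force: [-0.7, -0.3, -0.0]
opening: 0.0858
gripper_force: 0.0
```

Run:
```python
from h import *
C0=calibration('wrist')
w=read_camera('wrist');save('w3',w)
import h
h.calibration=lambda n,f=h.calibration:C0 if n=='wrist' else f(n)
s=bot.sense();print(s['t'],s['position'],yaw(),s['joint_positions'],s['force'])
for r in outline_of('key','wrist')[:2]: print('key',r['confidence'],rect(r['region'],.088))
read_camera('scene')
for t in ['pair_grip','pair']:
  for r in recognise(t,'wrist')[:3]+recognise(t,'scene')[:2]: print(t,np.round(r['centre'],4),round(r['confidence'],2))
```

```text
8.85 [0.4376865  0.01879531 0.2257645 ] (np.float64(-121.87104080672428), array([ 4.58059377e-03, -4.13180228e-04, -9.99989424e-01])) [-1.16271080e-01  6.83755948e-02  1.78331476e+00  1.26105219e-04
  1.28530469e+00  2.01074886e+00] [-0.33498816  0.26423862 -0.99750439]
key 0.85 (array([442.1,  16.8]), array([11.2, 38.8]), np.float32(-27.82463), array([442.21968662,  16.77543821]))
pair_grip [0.6072 0.2627 0.0751] 0.77
pair_grip [0.4445 0.0181 0.0906] 0.65
pair_grip [0.6166 0.2867 0.0993] 0.92
pair [0.6067 0.2567 0.0747] 0.82
pair [ 0.5387 -0.1262  0.078 ] 0.34
pair [0.6163 0.2863 0.0989] 0.89
```

Request:
carry_out(targets=[{"x": 5.8, "y": 8.8, "z": 1.3, "wx": 0, "wy": 0, "wz": 24.4, "fingers": 1}, {"x": 5.8, "y": 8.8, "z": 1.3, "wx": 0, "wy": 0, "wz": 24.4, "fingers": 1}, {"x": 5.8, "y": 8.8, "z": 1.3, "wx": 0, "wy": 0, "wz": 24.4, "fingers": 1}, {"x": 5.8, "y": 8.8, "z": 1.3, "wx": 0, "wy": 0, "wz": 24.4, "fingers": 1}, {"x": 5.8, "y": 8.8, "z": 1.3, "wx": 0, "wy": 0, "wz": 24.4, "fingers": 1}, {"x": 5.8, "y": 8.8, "z": 1.3, "wx": 0, "wy": 0, "wz": 24.4, "fingers": 1}, {"x": 5.8, "y": 8.8, "z": 1.3, "wx": 0, "wy": 0, "wz": 24.4, "fingers": 1}, {"x": 5.8, "y": 8.8, "z": 1.3, "wx": 0, "wy": 0, "wz": 24.4, "fingers": 1}, {"x": 5.8, "y": 8.8, "z": 1.3, "wx": 0, "wy": 0, "wz": 24.4, "fingers": 1}, {"x": 5.8, "y": 8.8, "z": 1.3, "wx": 0, "wy": 0, "wz": 24.4, "fingers": 1}, {"x": 5.8, "y": 8.8, "z": 1.3, "wx": 0, "wy": 0, "wz": 24.4, "fingers": 1}, {"x": 5.8, "y": 8.8, "z": 1.3, "wx": 0, "wy": 0, "wz": 24.4, "fingers": 1}, {"x": 5.8, "y": 8.8, "z": 1.3, "wx": 0, "wy": 0, "wz": 24.4, "fingers": 1}, {"x": 5.8, "y": 8.8, "z": 1.3, "wx": 0, "wy": 0, "wz": 24.4, "fingers": 1}, {"x": 5.8, "y": 8.8, "z": 1.3, "wx": 0, "wy": 0, "wz": 24.4, "fingers": 1}, {"x": 5.8, "y": 8.8, "z": 1.3, "wx": 0, "wy": 0, "wz": 24.4, "fingers": 1}, {"x": 5.8, "y": 8.8, "z": 1.3, "wx": 0, "wy": 0, "wz": 24.4, "fingers": 1}])

```text
t: 10.85
position: [0.6107, 0.2827, 0.2622]
tool_rot: [0.707, 0.707, -0.0, -0.0]
force: [-0.6, 0.2, 0.1]
opening: 0.0852
gripper_force: 0.0
```

Run:
```python
from h import *
C0=calibration('wrist')
w=read_camera('wrist');save('w4',w)
import h
h.calibration=lambda n,f=h.calibration:C0 if n=='wrist' else f(n)
s=bot.sense();print(s['t'],s['position'],yaw(),s['joint_positions'],s['force'])
for t in ['pair_grip','pair']:
  for r in recognise(t,'wrist')[:2]: print(t,np.round(r['centre'],4),round(r['confidence'],2))
for r in outline_of('pair','wrist')[:2]:
  m=r['region'];ys,xs=np.nonzero(m);print('pair',r['confidence'],len(xs),xs.min(),xs.max(),ys.min(),ys.max(),rect(m,.108))
```

```text
10.9 [0.61077699 0.28274476 0.26243283] (np.float64(0.03694418810710524), array([-5.52182202e-04, -2.19911736e-04, -9.99999823e-01])) [ 3.30270433e-01  4.13706704e-01  1.21925391e+00 -2.90094479e-05
  1.50922570e+00  3.29627368e-01] [ 0.75584306 -0.49996327  0.78269887]
pair_grip [0.6125 0.2955 0.1083] 0.86
pair [0.6099 0.2918 0.1088] 0.7
pair 0.75 2195 269 293 123 255 (array([609.3, 286.9]), array([127.6,  21.1]), np.float32(88.489395), array([609.24349188, 289.93421814]))
```

View pics/w4.png

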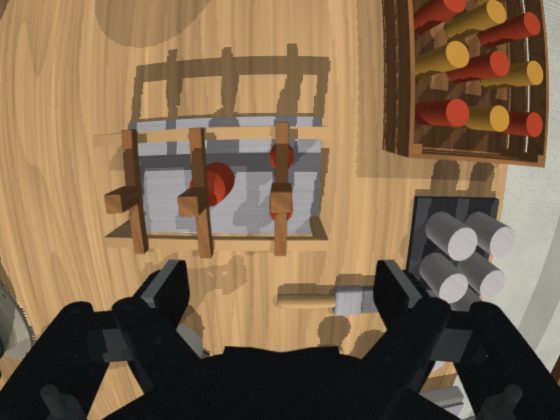

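Run:
```python
from h import *
m=outline_of('pair','wrist')[0]['region']
g=[]
for y in list(range(130,175,4))+list(range(228,254,4)):
  x=np.nonzero(m[y])[0]
  if len(x): g.append((x.mean(),y,len(x)))
g=np.array(g);print(g[:,2])
C0=calibration('wrist')
import h
h.calibration=lambda n:C0
P=np.array([wback(q[:2],.108)[:2] for q in g])*1000
k=np.polyfit(P[:,1],P[:,0],1);print(P.round(1).tolist(),'yaw of bar x axis deg',-np.degrees(np.arctan(k[0])),'x at 287',np.polyval(k,287))
w=read_camera('wrist');cv2.imwrite('pics/c4.png',cv2.resize(w[110:270,230:340][:,:,::-1],None,fx=3.5,fy=3.5,interpolation=2))
for P in [(.609,.287,.148),(.609,.287,.108)]:
  M=C0['world_to_cam'];p=M[:3,:3]@P+M[:3,3];r=np.hypot(*p[:2]);a=np.arctan2(r,p[2]);print(C0['K'][:2,2]+C0['K'][0,0]*a*p[:2]/r)
```

```text
[12. 12. 12. 13. 17. 21. 23. 24. 23. 18. 13. 13. 13. 12. 12. 12. 12. 12.
 12.]
[[610.3, 344.3], [610.3, 340.6], [610.4, 337.0], [609.9, 333.3], [609.9, 329.6], [609.9, 326.0], [609.9, 322.3], [610.4, 318.6], [609.9, 314.9], [609.5, 311.2], [609.9, 307.4], [609.9, 303.7], [609.1, 251.3], [608.6, 247.2], [608.6, 243.1], [608.6, 239.0], [608.6, 234.8], [608.6, 230.5], [608.6, 226.3]] yaw of bar x axis deg -0.9092671531515325 x at 287 609.4329604078791
[279.7845149  201.93053625]
[279.95772201 191.67085487]
```

View pics/c4.png

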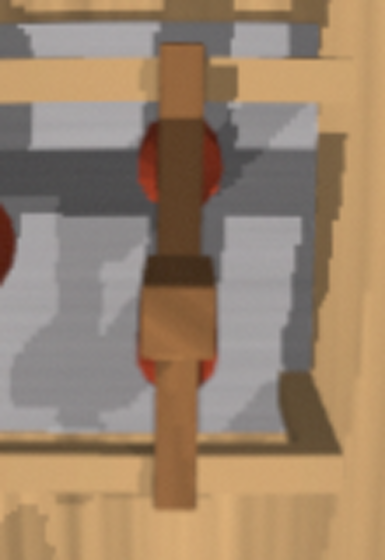

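Both red candles show under the bar. The grip's top face centre is at about (281,202), which is (0.610, 0.287), with yaw -0.9°.

Request:
carry_out(targets=[{"x": -0.03, "y": 0.14, "z": -1.0, "wx": 0, "wy": 0, "wz": -0.2, "fingers": 0.2}, {"x": -0.03, "y": 0.14, "z": -2.0, "wx": 0, "wy": 0, "wz": -0.2, "fingers": 0.2}, {"x": -0.03, "y": 0.14, "z": -2.8, "wx": 0, "wy": 0, "wz": -0.2, "fingers": 0.2}, {"x": -0.03, "y": 0.14, "z": -3.6, "wx": 0, "wy": 0, "wz": -0.2, "fingers": 0.2}, {"x": -0.03, "y": 0.14, "z": -4.4, "wx": 0, "wy": 0, "wz": -0.2, "fingers": 0.2}, {"x": -0.03, "y": 0.14, "z": -4.95, "wx": 0, "wy": 0, "wz": -0.2, "fingers": 0.2}, {"x": -0.03, "y": 0.14, "z": -4.95, "wx": 0, "wy": 0, "wz": -0.2, "fingers": 0.2}, {"x": -0.03, "y": 0.14, "z": -4.95, "wx": 0, "wy": 0, "wz": -0.2, "fingers": -0.2}, {"x": -0.03, "y": 0.14, "z": -4.95, "wx": 0, "wy": 0, "wz": -0.2, "fingers": -1}, {"x": -0.03, "y": 0.14, "z": -4.95, "wx": 0, "wy": 0, "wz": -0.2, "fingers": -1}, {"x": -0.03, "y": 0.14, "z": -4.95, "wx": 0, "wy": 0, "wz": -0.2, "fingers": -1}, {"x": -0.03, "y": 0.14, "z": -4.95, "wx": 0, "wy": 0, "wz": -0.2, "fingers": -1}, {"x": -0.03, "y": 0.14, "z": -4.95, "wx": 0, "wy": 0, "wz": -0.2, "fingers": -1}])

```text
t: 12.45
position: [0.6107, 0.2873, 0.1161]
tool_rot: [0.712, 0.702, 0.001, 0.001]
force: [-0.3, 0.5, 6.2]
opening: 0.0172
gripper_force: 59.2
```

Run:
```python
from h import *
s=bot.sense();print(s['t'],s['position'],yaw(),s['force'],s['torque'],s['opening'],s['gripper_force'])
# tank from first pictures & now
for cam in ['top','scene']:
  read_camera(cam)
  for t in ['tank','bath']:
    for r in outline_of(t,cam)[:2]:
      z=.13 if t=='tank' else .03
      ys,xs=np.nonzero(r['region']);print(cam,t,round(r['confidence'],2),len(xs),xs.mean(),ys.mean(),rect(r['region'],z,lambda uv,z:back(cam,uv,z)))
```

```text
12.45 [0.6107191  0.28734768 0.11605341] (np.float64(-0.8714317855080715), array([ 0.0028067 ,  0.00108437, -0.99999547])) [-0.34844238  0.45215918  6.1539726 ] [-0.06532125  0.08802722 -0.02768815] 0.01722491016500831 59.195276498794556
top tank 0.62 1142 322.42294220665497 216.39404553415062 (array([ 553.3, -179.9]), array([ 69.7, 128.8]), np.float32(-73.80651), array([ 553.1803914 , -179.73393808]))Traceback (most recent call last):
  File "<stdin>", line 9, in <module>
  File "h.py", line 17, in rect
    ys,xs=np.nonzero(mask);P=np.array([f((x,y),z)[:2] for x,y in zip(xs,ys)])
                                       ~^^^^^^^^^
  File "<stdin>", line 9, in <lambda>
  File "h.py", line 7, in back
    c=calibration(cam);M=c['world_to_cam'];R=M[:3,:3];o=-R.T@M[:3,3]
ValueError: time passes only in moves, steps and waits
```

Request:
carry_out(targets=[{"x": 0, "y": 0, "z": 0.4, "wx": 0, "wy": 0, "wz": 0, "fingers": -1}, {"x": 0, "y": 0, "z": 1, "wx": 0, "wy": 0, "wz": 0, "fingers": -1}, {"x": 0, "y": 0, "z": 1.8, "wx": 0, "wy": 0, "wz": 0, "fingers": -1}, {"x": 0, "y": 0, "z": 2.6, "wx": 0, "wy": 0, "wz": 0, "fingers": -1}, {"x": 0, "y": 0, "z": 3.4, "wx": 0, "wy": 0, "wz": 0, "fingers": -1}, {"x": 0, "y": 0, "z": 4.2, "wx": 0, "wy": 0, "wz": 0, "fingers": -1}, {"x": 0, "y": 0, "z": 5, "wx": 0, "wy": 0, "wz": 0, "fingers": -1}, {"x": 0, "y": 0, "z": 5.8, "wx": 0, "wy": 0, "wz": 0, "fingers": -1}, {"x": 0, "y": 0, "z": 6.5, "wx": 0, "wy": 0, "wz": 0, "fingers": -1}, {"x": 0, "y": 0, "z": 7, "wx": 0, "wy": 0, "wz": 0, "fingers": -1}, {"x": 0, "y": 0, "z": 7, "wx": 0, "wy": 0, "wz": 0, "fingers": -1}])

```text
t: 13.7
position: [0.6108, 0.2872, 0.3273]
tool_rot: [0.712, 0.702, 0.002, 0.001]
force: [0.8, 0.2, -0.6]
opening: 0.0168
gripper_force: 58.7
```

Run:
```python
from h import *
s=bot.sense();print(s['t'],s['position'],yaw(),s['force'],s['opening'],s['gripper_force'])
save('s5',read_camera('scene'))
for r in recognise('pair','scene')[:1]: print(np.round(r['centre'],3),r['confidence'])
```

```text
13.7 [0.61075194 0.28719857 0.32727121] (np.float64(-0.8708326617503559), array([ 0.00482965,  0.00156765, -0.99998711])) [ 0.80800157  0.20672325 -0.60129798] 0.016837894185665045 58.707624077796936
[0.616 0.276 0.292] 0.55
```

View pics/s5.png

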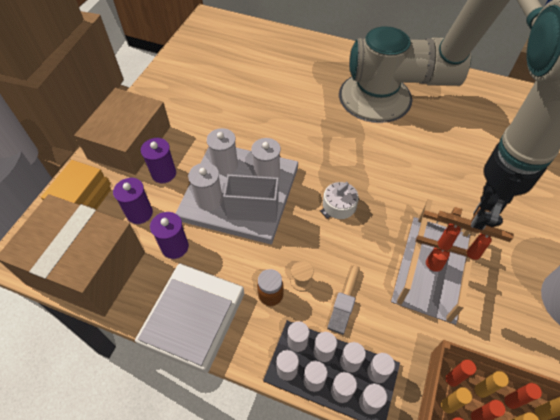

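The carrier is lifted, with the candles hanging at (452,233) and (480,245). I'll carry it over to the tank at height.

Request:
carry_out(targets=[{"x": -0.06, "y": -0.5, "z": 0, "wx": 0, "wy": 0, "wz": 0.1, "fingers": -1}, {"x": -0.2, "y": -1.6, "z": 0, "wx": 0, "wy": 0, "wz": 0.4, "fingers": -1}, {"x": -0.35, "y": -2.8, "z": 0, "wx": 0, "wy": 0, "wz": 0.6, "fingers": -1}, {"x": -0.5, "y": -4, "z": 0, "wx": 0, "wy": 0, "wz": 0.9, "fingers": -1}, {"x": -0.65, "y": -5.2, "z": 0, "wx": 0, "wy": 0, "wz": 1.1, "fingers": -1}, {"x": -0.8, "y": -6.4, "z": 0, "wx": 0, "wy": 0, "wz": 1.4, "fingers": -1}, {"x": -0.95, "y": -7.6, "z": 0, "wx": 0, "wy": 0, "wz": 1.7, "fingers": -1}, {"x": -1.1, "y": -8.8, "z": 0, "wx": 0, "wy": 0, "wz": 1.9, "fingers": -1}, {"x": -1.25, "y": -10, "z": 0, "wx": 0, "wy": 0, "wz": 2.2, "fingers": -1}, {"x": -1.4, "y": -11.2, "z": 0, "wx": 0, "wy": 0, "wz": 2.4, "fingers": -1}, {"x": -1.55, "y": -12.4, "z": 0, "wx": 0, "wy": 0, "wz": 2.7, "fingers": -1}, {"x": -1.7, "y": -13.6, "z": 0, "wx": 0, "wy": 0, "wz": 3, "fingers": -1}, {"x": -1.83, "y": -14.7, "z": 0, "wx": 0, "wy": 0, "wz": 3.2, "fingers": -1}, {"x": -1.9, "y": -15.3, "z": 0, "wx": 0, "wy": 0, "wz": 3.4, "fingers": -1}, {"x": -1.93, "y": -15.6, "z": 0, "wx": 0, "wy": 0, "wz": 3.4, "fingers": -1}, {"x": -1.93, "y": -15.6, "z": 0, "wx": 0, "wy": 0, "wz": 3.4, "fingers": -1}, {"x": -1.93, "y": -15.6, "z": 0, "wx": 0, "wy": 0, "wz": 3.4, "fingers": -1}])

```text
t: 15.5
position: [0.5516, -0.1804, 0.3239]
tool_rot: [0.601, 0.799, 0.0, -0.001]
force: [-0.3, 0.1, -1.4]
opening: 0.0168
gripper_force: 58.7
```

Run:
```python
from h import *
s=bot.sense();print(s['t'],s['position'],yaw(),s['force'],s['opening'],s['gripper_force'])
C={c:calibration(c) for c in ['wrist','scene','top']}
w=read_camera('wrist');sc=read_camera('scene');tp=read_camera('top')
out=np.zeros((600,800,3),np.uint8)
out[:300,:400]=cv2.resize(w,(400,300))
def crop(im,u,v,s=60): return cv2.resize(im[v-s*3//4:v+s*3//4,u-s:u+s],(400,300),interpolation=2)
a=proj('scene',(.553,-.18,.2)).astype(int);b=proj('top',(.553,-.18,.13)).astype(int);print(a,b)
out[:300,400:]=crop(sc,*a,70);out[300:,:400]=crop(tp,*b,60)
out[300:,400:]=cv2.resize(w[100:300,180:380],(400,300))
save('v6',out);save('w6',w)
import h
h.calibration=lambda n:C[n]
R={c:outline_of('tank',c)[:1] for c in C}
for c,r in R.items():
  if r:
    m=r[0]['region'];print(c,round(r[0]['confidence'],2),m.sum(),rect(m,.13,wback if c=='wrist' else (lambda uv,z:back(c,uv,z))))
```

```text
15.5 [ 0.55163281 -0.18035623  0.32386785] (np.float64(16.124825392619186), array([-8.17516897e-04,  1.30467659e-03, -9.99998815e-01])) [-0.25804587  0.07792796 -1.41423931] 0.016754756709933687 58.66740703582764
[249 167] [322 216]
wrist 0.72 3420 (array([ 554.2, -179.7]), array([ 65.5, 123.2]), np.float32(-74.33387), array([ 557.34596716, -175.7251859 ]))
scene 0.68 2334 (array([ 583.6, -169.7]), array([128. , 131.5]), np.float32(-73.90306), array([ 584.92435833, -168.18202606]))
top 0.51 266 (array([ 536.1, -183.1]), array([ 35.7, 124.5]), np.float32(-73.80683), array([ 526.21518842, -162.38616554]))
```

View pics/v6.png

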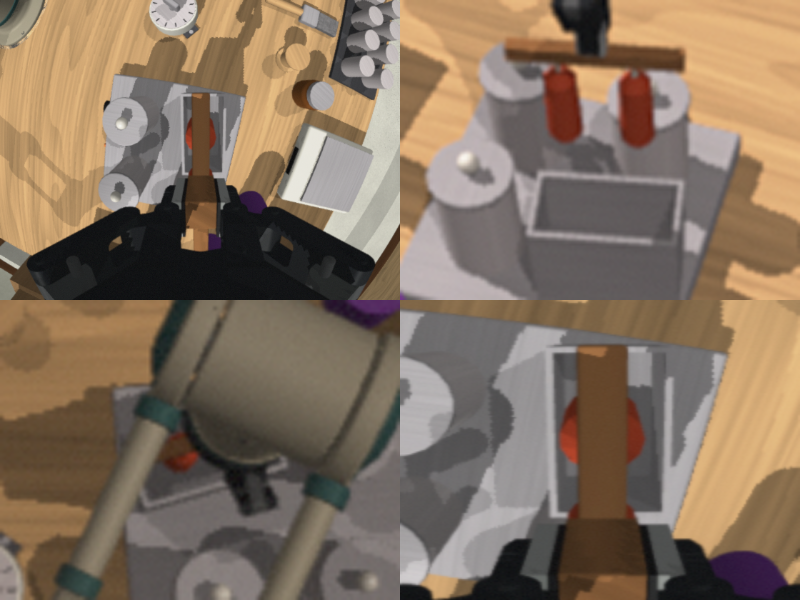

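Request:
carry_out(targets=[{"x": 0.08, "y": 0.02, "z": -0.4, "wx": 0, "wy": 0, "wz": 0, "fingers": -1}, {"x": 0.08, "y": 0.02, "z": -0.9, "wx": 0, "wy": 0, "wz": 0, "fingers": -1}, {"x": 0.08, "y": 0.02, "z": -1.4, "wx": 0, "wy": 0, "wz": 0, "fingers": -1}, {"x": 0.08, "y": 0.02, "z": -1.8, "wx": 0, "wy": 0, "wz": 0, "fingers": -1}, {"x": 0.08, "y": 0.02, "z": -2.1, "wx": 0, "wy": 0, "wz": 0, "fingers": -1}, {"x": 0.08, "y": 0.02, "z": -2.35, "wx": 0, "wy": 0, "wz": 0, "fingers": -1}, {"x": 0.08, "y": 0.02, "z": -2.45, "wx": 0, "wy": 0, "wz": 0, "fingers": -1}, {"x": 0.08, "y": 0.02, "z": -2.45, "wx": 0, "wy": 0, "wz": 0, "fingers": -1}, {"x": 0.08, "y": 0.02, "z": -2.45, "wx": 0, "wy": 0, "wz": 0, "fingers": -1}])

```text
t: 16.7
position: [0.5548, -0.1806, 0.2513]
tool_rot: [0.601, 0.799, 0.0, 0.001]
force: [-0.1, 1.0, -1.6]
opening: 0.017
gripper_force: 58.7
```

Run:
```python
from h import *
s=bot.sense();p=s['position'];print(s['t'],p,yaw(),s['force'],s['opening'])
sc=read_camera('scene').copy();k=5
c0=proj('scene',(.554,-.18,.17));o=np.array([c0[0]-70,c0[1]-55])//1
u,v=o.astype(int);im=cv2.resize(sc[v:v+115,u:u+145],None,fx=k,fy=k,interpolation=2)
Y=np.radians(yaw()[0]+90);d=np.array([np.cos(Y),np.sin(Y),0]);n=np.array([-d[1],d[0],0])
c=np.array([p[0],p[1],p[2]-.104])
def dot(P,col): q=((proj('scene',P)-[u,v]+.5)*k).astype(int);cv2.circle(im,tuple(map(int,q)),3,col,-1)
for sg in (-1,1):
  for a in np.linspace(0,6.28,16): dot(c+d*.028*sg+.014*(np.cos(a)*d+np.sin(a)*n),(0,255,0))
  for e in (-1,1): dot(c+[0,0,.082]+d*.065*sg+n*.006*e,(0,0,255))
t=np.array([.5542,-.1797,.13])
for a in (-1,1):
  for b in (-1,1): dot(t+d*.062*a+n*.033*b,(255,255,0))
save('f7',im)
```

```text
16.7 [ 0.55476307 -0.18061128  0.25132402] (np.float64(16.125556995140524), array([ 1.04223881e-03, -4.17845558e-04, -9.99999370e-01])) [-0.1475443   1.00958549 -1.56778595] 0.017038004370893842
```

View pics/f7.png

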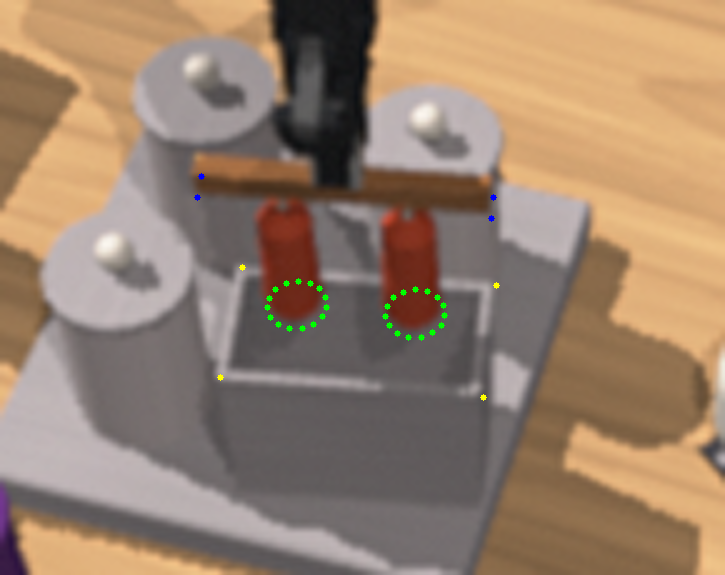

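The feet rings line up laterally, but the feet show about 2–3 mm higher than predicted, so I'll lower the carrier 3 mm.

Request:
carry_out(targets=[{"x": 0, "y": 0, "z": -0.1, "wx": 0, "wy": 0, "wz": 0, "fingers": -1}, {"x": 0, "y": 0, "z": -0.1, "wx": 0, "wy": 0, "wz": 0, "fingers": -1}, {"x": 0, "y": 0, "z": -0.1, "wx": 0, "wy": 0, "wz": 0, "fingers": -1}, {"x": 0, "y": 0, "z": -0.1, "wx": 0, "wy": 0, "wz": 0, "fingers": -1}, {"x": 0, "y": 0, "z": -0.1, "wx": 0, "wy": 0, "wz": 0, "fingers": -1}, {"x": 0, "y": 0, "z": -0.1, "wx": 0, "wy": 0, "wz": 0, "fingers": -1}])

```text
t: 17.35
position: [0.5545, -0.1804, 0.2479]
tool_rot: [0.601, 0.799, 0.0, 0.0]
force: [0.7, 0.2, -1.4]
opening: 0.0172
gripper_force: 58.7
```

Run:
```python
from h import *
P=[]
for i in range(4):
  read_camera('top');s=bot.sense();P.append(s['position'])
print(s['t'],np.round(P,4),yaw(),s['force'],s['opening'],s['gripper_force'])
for t in ['tank_mouth','pair_feet','key']:
  pass
```

```text
17.55 [[ 0.5545 -0.1805  0.2479]
 [ 0.5545 -0.1804  0.2479]
 [ 0.5545 -0.1804  0.2479]
 [ 0.5545 -0.1804  0.2478]] (np.float64(16.132457134903753), array([ 1.41930864e-04,  7.61748972e-06, -9.99999990e-01])) [-0.26492361 -0.09587916 -1.34762428] 0.017246512983086736 58.71073544025421
```

Steady: the feet are between 0.144 and 0.147 m, about 15 mm above the rim.

```bash
python3 -c "
from plant import bot
print(bot.close_job())"
```

```text
the job is handed in; nothing more can be done
None
```

I wound the timer to its hard stop, and I'm holding the two-candle carrier still, centred and lined up over the oblong can, with the candle feet about 15 mm above the rim. The job is handed in.

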